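Find the high spot of an off-centre fuse cap with a dial indicator

TASK

The upper copper cap of the round fuse on the run-out gauge was pressed on off-centre. Slide the dial indicator's stand fully home between the guides, so that its plunger presses on the cap, then turn the fuse round with the crank while watching the dial, and leave it standing with the cap's high spot at the plunger (the dial at its highest reading) so that it can be marked. Leave the other parts on the counter where they are.

Things in the scene. Friction and masses are not known exactly. Their poses are not given: they have to be found in the camera images.
- gauge: fixed bench run-out gauge. Dark steel base plate 425 x 204 x 12 mm; origin on the vertical spindle axis at counter level, z up; +x runs from the spindle along the middle line of the guides to their open mouth; plate from x = -85 to +340 mm. The spindle turns the fuse either way without end against about 0.06 N m of friction and stays where it is left.
- fuse_top (a point): top of the upright round ceramic fuse, on the spindle axis, 138 mm above the counter, fixed to the gauge. The fuse has copper caps 90 mm across and stands on a steel faceplate 110 mm across. Its upper cap (22 mm tall) is truly round but sits 3.5 mm off the axis, to a side that the crank does not tell.
- stop_face (a point): middle of the face of the guides' end stop, on the plate's top, 70 mm from the spindle axis (gauge x = 70 mm). The guides are aluminium rails 18 mm tall (tops 30 mm above the counter), 73 mm apart up to gauge x = 105 mm, then flaring 25 degrees each side to about 165 mm apart at x = 205 mm.
- handle_mid (a point): middle of the crank's upright black handle, a round grip 23 mm across and 62 mm tall that spins freely on its pin, 70 mm from the spindle axis. It spans 169 to 231 mm above the counter (this point 203 mm), on a flat crank arm clamped to the fuse's top; the fuse turns with it. The rest of the gauge lies below 171 mm; the handle is clear all round.
- stand: loose indicator stand, about 0.9 kg, on the base plate at the mouth of the guides. Foot: steel block 84 (x) x 70 (y) x 24 mm and behind it a tail bar 30 mm wide, 16 mm tall, to x = +123 mm. Origin under the block's centre, z up, x from plunger to tail. Fully home the block's front (x = -42 mm) is on the stop: origin at gauge x = 112, y = 0. It slides at about 3 N.
- stand_knob (a point): middle of the black upright knob near the end of the stand's tail, 26 mm across, 32 mm tall (42 to 74 mm above the counter, this point 58 mm), 110 mm behind the stand's origin along its +x. Good to push or hold from above.
- dial (a point): centre of the dial's white face, which looks up: a round dial 84 mm across on the stand's post, 12.5 mm behind (+x) the stand's origin, 127 mm above the foot's underside (139 mm above the counter).
- plunger_tip (a point): tip of the indicator's sprung plunger, a rod with a 10 mm ball end, level, 115 mm above the foot's underside (127 mm above the counter): 73.5 mm ahead (-x) of the stand's origin when free, pressed in up to 12.5 mm by 0.6 to 1.4 N.
- needle (a joint): reading of the dial: angle of its black needle, rad, 0 with the plunger free (long end towards the plunger), growing clockwise seen from above by 0.5 rad per mm that the plunger is pressed in. With the stand fully home it runs from about 1.5 rad at the cap's low spot to about 5 rad at the high spot, as a sine of the fuse's angle.
- holder: red plastic fuse holder, 130 x 46 x 58 mm, loose on the counter; leave it. Origin under its centre.
- blade_fuse: square ceramic fuse with copper blades, 138 x 44 x 42 mm, loose on the counter; leave it. Origin under its centre.
- busbar: copper busbar strip, 180 x 30 x 6 mm, loose on the counter; leave it. Origin under its centre.
- spacer: blue plastic spacer ring, 68 mm across, 40 mm tall, loose on the counter; leave it. Origin under its centre.
Mind the look-alikes: they are no part of the job. Of the things that look like the stand, the smallest one is meant.

How it is judged:
On the way, in this order (a step that is already met when the one before it is completed fails the run):
1. the indicator stand is home between the guides (x of stand in the frame of gauge below 0.1155 m and angle between the x axis of stand and the x axis of gauge, either way round below 0.07 rad), for 0.2 s.
2. the cap's high spot is turned to the pressed plunger (x of plunger_tip in the frame of gauge above 0.048 m and value of joint needle above 1.5 rad), for 0.2 s.
At the end, for the whole second after the job is handed in: The stand is home between the guides (within 3.5 mm of the end stop, straight within 4 degrees), its plunger pressed in by the cap, and the cap stands still with its high spot at the plunger: the tip is pushed out to within 0.5 mm of the furthest the cap can push it (about 30 degrees either way) (all of step 1 and all of step 2 and angle between stand's own z axis and vertical below 0.05 rad and linear speed of stand below 0.01 m/s and velocity of joint needle between -0.2 and 0.2 rad/s); the robot touches nothing.
It fails at once if another part on the counter is shoved away (distance of any of holder, blade_fuse, busbar, spacer from where it was at the start of the episode above 0.03 m).
It fails at once if the indicator stand is tipped over (angle between stand's own z axis and vertical above 0.5 rad).
It also fails if it takes over 72 s, if anything falls off the work surface, if the arm or the gripper's body presses on something with over 40 N, if the wrist force passes 120 N, or if a joint passes its speed limit or range.

ROBOT

A 7-joint arm with a two-finger parallel gripper is mounted at the origin on the work surface. World frame = base frame: x ahead of the robot, y to its left, z up, the work surface at z = 0. Lengths are in m, angles in rad, forces in N, time in s.
With the tool pointing down it reaches from about 0.4 to 0.75 m from the base axis. Payload 19.5 kg.
Tool frame: the origin (TCP) lies between the finger pads; the fingertips stand 8 mm ahead of it and the grasp point (between the pads) lies 11 mm behind it; z points along the fingers, y is the direction in which the jaws open and shut (so a half turn about z gives the same grasp; the last joint's range is limited). The gripper opens to 85 mm and grips with 20 to 120 N. Pads are 22 mm wide; open, the fingers measure 114 mm over their backs; the gripper's body (76 mm by 85 mm) begins 54 mm behind the grasp point. The pads swing forward as they close: fully open they stand 13 mm farther back than shut.
Start: joints at [1.121, 0.707, -0.028, 1.485, 0.022, 0.951, -0.075], TCP at [0.228, -0.528, 0.239] pointing down, gripper open.
Joint ranges: [-2.71, 2.71], [-0.32, 2.16], [-1.57, 1.52], [0, 2.45], [-1.46, 4.6], [0, 2.02], [-2.83, 2.83]. Speed limits (rad/s): [1.89, 1.89, 2.57, 2.57, 3.01, 3.01, 3.01].

INTERFACE

Orientations are given as [roll, pitch, yaw] about the fixed x, y, z axes, in that order (R = Rz(yaw) Ry(pitch) Rx(roll)).
In Python, from station import sensors, capture, job_done, spotter gives the robot as it stands.
- The arm moves only by the tool step_arm, never from a script. Its argument "moves" is one flat list of numbers, 7 for each row, row after row: the shift along the world's x, y, z in cm, then the turn, a rotation vector about the world's x, y, z in degrees, then the finger opening in cm, from 0 to 8.54. A call has exactly 5 rows; each row is the pose to reach, as a shift and turn from the pose commanded when the call began; what a row does not reach only later rows make up. A row lasts 1/10 s, in which the tool goes at most 50 mm and 8.59 degrees, less where a joint would pass 70% of its speed; a pose out of reach is approached as far as the arm can. A call with a gripper value outside its range is refused whole. The fingers move at their own pace and stop on an object; "force" is the grip in N (left out, the last holds). Time passes only in rows, so rows that repeat a pose let the fingers close, or fill a call up. It gives the time, the measured TCP pose, the force and the opening at its end, in the units of the state.
- sensors.sense(): the state, without advancing time (a new reading comes with each control period).
- capture(name): name is "scene" or "top" or "wrist"; returns a dict with "img" (480x640x3 uint8, red, green, blue), "camera_matrix" (3x3 intrinsics, pixels), "D" ([k1, k2, p1, p2, k3] as OpenCV has them; the pictures are not rectified), "extrinsics" (4x4, takes a point from camera to world coordinates). Camera axes: x right, y up, looking along -z (the intrinsics and any distortion apply to the point x, -y, -z); pixel columns grow to the right and rows downward; lengths in m; the calibration is good to about 2 mm. A picture is of the moment at which its call begins. There is no depth.
- job_done(): hands the job in, once; it reports no verdict.
Trained networks look in the newest picture that a camera, given by its name, has taken for a name from the list of things; names that differ only in an ending like _2 or _b are one class to them, and where a whole thing is asked for, a point or a joint stands for the part that bears it (a point fixed in the world has none). Each returns a list of dicts, best first, with "confidence" (0 to 1); they miss things now and then, are a little off and sometimes report something else, mostly with a low value. They report only what shows in the picture. A call takes as long as a camera call. They do not tell look-alikes from the thing itself.
- spotter.cut_out(camera, thing): "mask" (480x640 bool, what is visible of it) and "box" ([left, top, right, bottom] in pixels, round what is visible of it).
- spotter.mark_of(camera, thing): "at" ([column, row] in pixels: a listed point, or the origin of a listed thing).
The state is a dict: "t": time; "joints": joint angles; "qvel": joint speeds; "tau": joint torques, N m; "ee_pos": TCP position; "orientation": TCP orientation; "contact_force": force on the tool from outside, world axes, zero at the start; "ft_torque": the same for the moment, N m; "gripper_width": opening from 0.0 (shut) to 1.0 (fully open).
Only numpy, scipy, OpenCV 4.12 (cv2) and the standard library are available. Lean on these libraries where they do the work, as an engineer would, in place of code of your own. Each camera call takes 0.05 s, during which the arm holds its last target.

## Working session

There is one attempt and no reset: what is moved stays moved. The work goes in short steps, Python scripts to look and compute and a tool call to move; the robot and the scene stay as the last step left them, time stands still between calls to the robot, and variables do not carry over. Pictures are saved under pics/ and viewed, and the job is handed in when it is done.

Besides the shell and the picture viewer there is one more tool, called after ">>>" by a JSON object that holds its "name" and its "arguments", one argument or row to a line. step_arm: Moves the arm, as the interface text tells. Its arguments: {"type":"object","properties":{"moves":{"type":"array"},"force":{"type":"number"}},"required":["moves"]}

```bash
ls; mkdir -p pics; cat > h.py <<'E'
import numpy as np, cv2
from station import sensors, capture, job_done, spotter
def cap(n,f=None):
    c=capture(n)
    if f: cv2.imwrite('pics/'+f,c['img'][:,:,::-1])
    return c
def ray(c,px):
    K=np.array(c['camera_matrix'],float);D=np.array(c['D'],float)
    u=cv2.undistortPoints(np.array([[px]],float),K,D)[0,0]
    E=np.array(c['extrinsics']); d=E[:3,:3]@np.array([u[0],-u[1],-1.0])
    return E[:3,3],d
def atz(c,px,z):
    o,d=ray(c,px); return o+d*(z-o[2])/d[2]
def proj(c,P):
    K=np.array(c['camera_matrix'],float);D=np.array(c['D'],float);E=np.array(c['extrinsics'])
    q=E[:3,:3].T@(np.array(P,float)-E[:3,3]); q=q*[1,-1,-1]
    return cv2.projectPoints(q.reshape(1,1,3),np.zeros(3),np.zeros(3),K,D)[0][0,0]
E
python3 - <<'E'
from h import *
s=sensors.sense(); print({k:np.round(v,3) for k,v in s.items()})
Z=dict(fuse_top=.138,stop_face=.021,handle_mid=.203,stand_knob=.058,dial=.139,plunger_tip=.127,holder=0,blade_fuse=0,busbar=0,spacer=0,gauge=0,stand=.012)
for n in ['scene','top','wrist']:
    c=cap(n,n+'0.png')
    E=np.array(c['extrinsics']); print(n,np.round(E[:3,3],3),np.round(-E[:3,2],2))
    for k,z in Z.items():
        for r in spotter.mark_of(n,k): print(n,k,np.round(r['at'],1),round(r['confidence'],2),np.round(atz(c,r['at'],z),3))
E
```

```text
pics
{'t': np.float64(0.0), 'joints': array([ 1.121,  0.707, -0.028,  1.485,  0.022,  0.951, -0.076]), 'qvel': array([ 0.002, -0.001, -0.001,  0.001, -0.001, -0.001, -0.001]), 'tau': array([-2.0000e-03, -8.8321e+01,  1.2340e+00, -2.3617e+01,  1.7000e-02,
        7.0000e-03, -0.0000e+00]), 'ee_pos': array([ 0.228, -0.528,  0.239]), 'orientation': array([-3.141,  0.   ,  0.408]), 'contact_force': array([ 0.285, -0.123,  0.812]), 'ft_torque': array([0.035, 0.01 , 0.029]), 'gripper_width': np.float64(1.003)}
scene [ 0.928 -0.319  0.958] [-0.45  0.31 -0.84]
scene fuse_top [394.  203.4] 0.6 [0.532 0.163 0.138]
scene stop_face [387.3 244.9] 0.73 [0.561 0.136 0.021]
scene stop_face [362.7 253.4] 0.58 [0.545 0.073 0.021]
scene handle_mid [427.9 187. ] 0.59 [0.573 0.212 0.203]
scene stand_knob [ 94.6 231.2] 0.6 [ 0.13  -0.425  0.058]
scene stand_knob [271.2 280.5] 0.58 [ 0.493 -0.153  0.058]
scene dial [453.  314.7] 0.91 [0.803 0.078 0.139]
scene dial [139.6 190.4] 0.68 [ 0.153 -0.29   0.139]
scene plunger_tip [196.4 190.3] 0.43 [ 0.221 -0.181  0.127]
scene plunger_tip [407.2 274.8] 0.39 [0.68
[... 896 characters left out ...]
51 [ 0.223 -0.197  0.127]
top plunger_tip [323.9 238. ] 0.43 [0.523 0.023 0.127]
top holder [181.1 270.7] 0.66 [0.443 0.447 0.   ]
top blade_fuse [193.3 212.2] 0.81 [0.622 0.421 0.   ]
top busbar [322.1 241.6] 0.66 [0.537 0.029 0.   ]
top spacer [472.1 197. ] 0.94 [ 0.68  -0.425  0.   ]
top gauge [286.1 235.7] 0.94 [0.553 0.138 0.   ]
top gauge [251.7 212.5] 0.41 [0.624 0.244 0.   ]
top stand [427.6 363.4] 0.93 [ 0.183 -0.278  0.012]
top stand [313.8 158.8] 0.85 [0.792 0.058 0.012]
top stand [347.6 247.9] 0.82 [ 0.516 -0.047  0.012]
wrist [ 0.306 -0.494  0.372] [-0.3  -0.13 -0.95]
wrist stand_knob [155.  279.6] 0.81 [ 0.126 -0.425  0.058]
wrist stand [ 46.2 129.3] 0.83 [ 0.194 -0.292  0.012]
```

View pics/scene0.png

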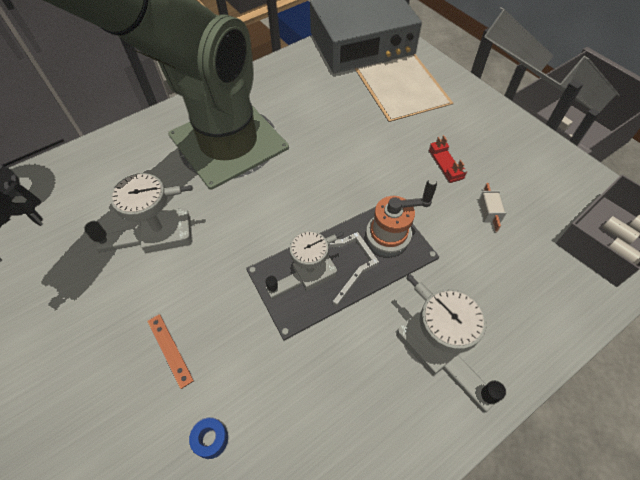

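View pics/top0.png

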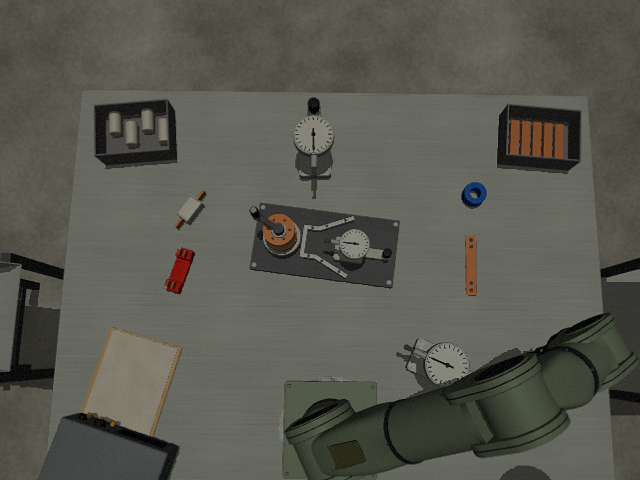

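Three stand-like things in the scene picture: (165,215) by the robot base, (312,262) on the gauge plate and (450,335) to the right. The one on the plate at the guides' mouth has the smallest dial, so it fits "the smallest"; I'll confirm it in a crop and locate the gauge.

```bash
python3 - <<'E'
from h import *
s=cv2.imread('pics/scene0.png'); t=cv2.imread('pics/top0.png')
a=cv2.resize(s[170:350,235:475],(800,600),interpolation=cv2.INTER_CUBIC); cv2.imwrite('pics/sc_crop.png',a)
b=cv2.resize(t[190:310,240:400],(800,600),interpolation=cv2.INTER_CUBIC); cv2.imwrite('pics/top_crop.png',b)
E
```

```text
(no output)
```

View pics/sc_crop.png

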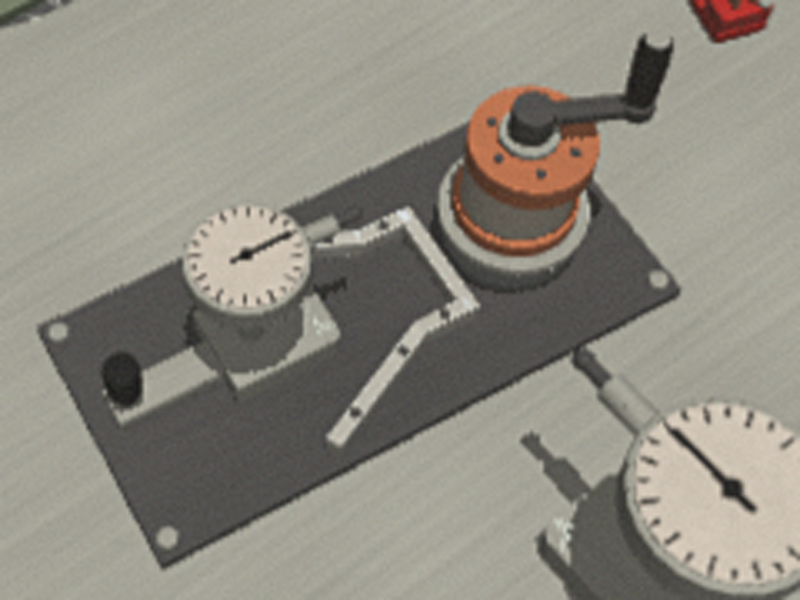

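View pics/top_crop.png

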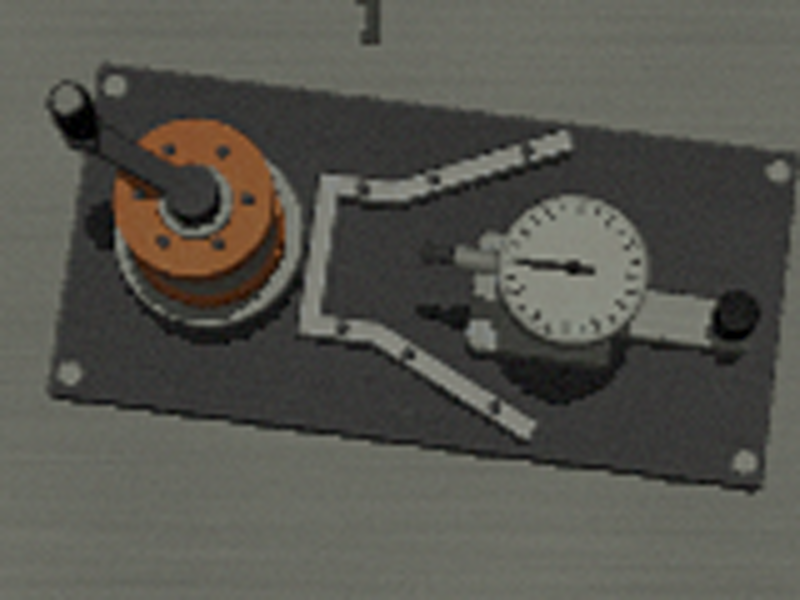

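The crop confirms it: the small-dial stand sits on the plate, plunger towards the fuse, knob at the tail (scene px 271,283). Now the gauge frame.

```bash
cat > fit.py <<'E'
from h import *
from scipy.optimize import least_squares
def Tg(p,q):
    c,s=np.cos(p[2]),np.sin(p[2]); return np.array([p[0]+c*q[0]-s*q[1],p[1]+s*q[0]+c*q[1],q[2]])
ct=cap('top');cs=cap('scene')
obs=[(ct,[261,203],(-.085,.102,.012)),(ct,[399.4,221],(.340,.102,.012)),(ct,[392.4,288],(.340,-.102,.012)),(ct,[250.4,269.4],(-.085,-.102,.012)),
 (cs,[246.4,268.1],(.340,-.102,.012)),(cs,[283.9,340.1],(.340,.102,.012)),(cs,[439,257],(-.085,.102,.012))]
# check handedness: gauge +x ~ -y world -> +y gauge ~ +x world
f=lambda p:np.concatenate([proj(c,Tg(p,q))-np.array(px) for c,px,q in obs])
r=least_squares(f,[.54,.135,-1.6]); print(r.x,np.degrees(r.x[2]),np.round(r.fun,1))
np.save('g.npy',r.x)
def tri(prs):
    A=np.zeros((3,3));b=np.zeros(3)
    for c,px in prs:
        o,d=ray(c,px);d=d/np.linalg.norm(d);M=np.eye(3)-np.outer(d,d);A+=M;b+=M@o
    return np.linalg.solve(A,b)
def inv(p,P):
    c,s=np.cos(p[2]),np.sin(p[2]);d=P[:2]-p[:2]
    return np.array([c*d[0]+s*d[1],-s*d[0]+c*d[1]])
# dial centre crop coords: scene (247,255), top (573,267); knob top: scene (122,360), top (738,312)
sc=lambda x,y:[235+x*.3,170+y*.3]
tp=lambda x,y:[240+x/5,190+y/5]
for n,prs,z in [('dial',[(cs,sc(247,258)),(ct,tp(573,268))],.139),('knobtop',[(cs,sc(121,366)),(ct,tp(738,312))],.074),('handletop',[(cs,sc(655,44)),(ct,tp(70,102))],.231)]:
    P=tri(prs); print(n,np.round(P,3),'gauge',np.round(inv(r.x,P),3),[np.round(atz(c,px,z),3) for c,px in prs])
E
python3 fit.py
```

```text
[ 0.54324075  0.14777232 -1.68493425] -96.53962113968052 [-1.7 -1.3  0.  -1.9 -0.2 -1.6 -1.4 -1.1 -2.4 -0.5 -1.9 -0.7 -0.5 -1.4]
dial [ 0.509 -0.06   0.132] gauge [ 0.21  -0.011] [array([ 0.514, -0.06 ,  0.139]), array([ 0.506, -0.062,  0.139])]
knobtop [ 0.496 -0.157  0.069] gauge [ 0.308 -0.012] [array([ 0.5  , -0.154,  0.074]), array([ 0.494, -0.159,  0.074])]
handletop [0.578 0.209 0.222] gauge [-0.065  0.028] [array([0.584, 0.205, 0.231]), array([0.574, 0.206, 0.231])]
```

>>> {"name": "step_arm", "arguments": {
  "moves": [2.5,3.7,0,0,0,8,6,5,7.4,0,0,0,16,6,7.5,11.1,0,0,0,24,6,10,14.8,0,0,0,32,6,12.5,18.5,0,0,0,40,6]
}}

```text
t: 2.55
ee_pos: [0.3538, -0.3413, 0.2395]
orientation: [3.141, 0.0, 1.112]
contact_force: [0.5, -1.0, 0.6]
gripper_width: 0.704
```

>>> {"name": "step_arm", "arguments": {
  "moves": [2.8,3.7,0,0,0,5,6,5.7,7.4,0,0,0,10,6,8.5,11.1,0,0,0,15,6,11.4,14.8,0,0,0,20,6,14.4,18.6,0,0,0,20,6]
}}

```text
t: 3.05
ee_pos: [0.4979, -0.1554, 0.2394]
orientation: [3.142, 0.0, 1.458]
contact_force: [0.8, -1.3, -0.4]
gripper_width: 0.702
```

```bash
python3 - <<'E'
from h import *
s=sensors.sense(); print({k:np.round(s[k],3) for k in ['t','joints','ee_pos','orientation','contact_force','gripper_width']})
c=cap('wrist','w1.png')
for k,z in [('stand_knob',.058),('dial',.139),('stand',.012)]:
    for r in spotter.mark_of('wrist',k): print(k,r['at'],r['confidence'],np.round(atz(c,r['at'],z),4))
E
```

```text
{'t': np.float64(3.05), 'joints': array([ 0.394,  0.634, -0.276,  1.674,  0.215,  0.863, -0.084]), 'ee_pos': array([ 0.498, -0.155,  0.239]), 'orientation': array([3.142, 0.   , 1.458]), 'contact_force': array([ 0.814, -1.336, -0.385]), 'gripper_width': np.float64(0.702)}
stand_knob [321.4, 217.8] 0.96 [ 0.497  -0.1564  0.058 ]
dial [322.2, 73.2] 0.7 [ 0.5088 -0.0588  0.139 ]
stand [44.5, 355.7] 0.93 [ 0.2046 -0.2787  0.012 ]
stand [323.6, 60.8] 0.8 [ 0.5115 -0.0433  0.012 ]
```

View pics/w1.png

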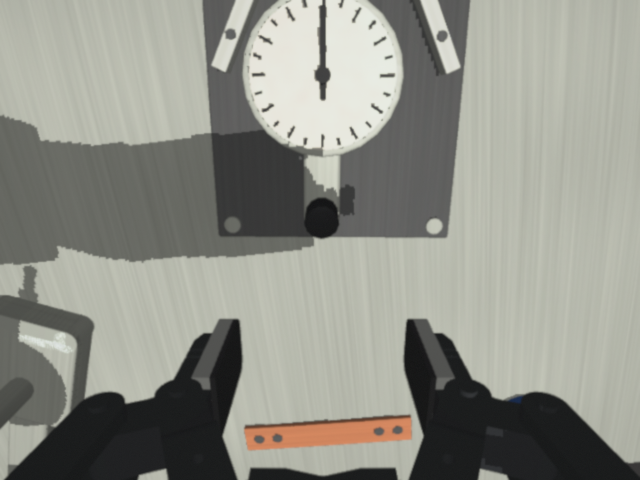

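```bash
python3 - <<'E'
from h import *
c=cap('wrist')
a=atz(c,[219,236.5],.012);b=atz(c,[447.5,237],.012); print(a,b)
d=b-a; th=np.arctan2(d[1],d[0]); print('gauge y angle',np.degrees(th),np.linalg.norm(d))
m=(a+b)/2; gx=np.array([np.sin(th),-np.cos(th)]); print('origin',m[:2]-gx*.34, 'x dir',gx)
for P in [(.497,-.1565),(.5088,-.0588)]:
    q=np.array(P)-(m[:2]-gx*.34); print(q@gx, q@np.array([np.cos(th),np.sin(th)]))
E
```

```text
[ 0.40305608 -0.17608781  0.012     ] [ 0.60343885 -0.19941986  0.012     ]
gauge y angle -6.641465005276222 0.20173656558772873
origin [0.54257051 0.14996454] x dir [-0.11565603 -0.99328933]
0.3096784561552937 -0.009820234969116451
0.21126934797224717 -0.009399014578518865
```

>>> {"name": "step_arm", "arguments": {
  "moves": [0,0,-4,0,0,0,6,0,0,-8,0,0,0,6,0,0,-12,0,0,0,6,0,-0.1,-16,0,0,0,6,0,-0.1,-18.8,0,0,0,6]
}}

```text
t: 3.8
ee_pos: [0.4958, -0.1591, 0.0492]
orientation: [-3.14, 0.0, 1.453]
contact_force: [0.9, 0.8, 0.3]
gripper_width: 0.703
```

>>> {"name": "step_arm", "arguments": {
  "moves": [0,0,0,0,0,0,1.5,0,0,0,0,0,0,1.5,0,0,0,0,0,0,1.5,0,0,0,0,0,0,1.5,0,0,0,0,0,0,1.5],
  "force": 30
}}

```text
t: 4.3
ee_pos: [0.4974, -0.1586, 0.0527]
orientation: [3.14, 0.001, 1.454]
contact_force: [-3.0, -3.5, 11.8]
gripper_width: 0.297
```

```bash
python3 - <<'E'
from h import *
s=sensors.sense(); print({k:np.round(s[k],3) for k in ['t','joints','ee_pos','orientation','contact_force','gripper_width']})
c=cap('wrist','w2.png')
s=sensors.sense(); print(s['contact_force'])
E
```

```text
{'t': np.float64(4.3), 'joints': array([ 0.33 ,  0.93 , -0.154,  1.846,  0.333,  0.389, -0.189]), 'ee_pos': array([ 0.497, -0.159,  0.053]), 'orientation': array([3.140e+00, 1.000e-03, 1.454e+00]), 'contact_force': array([-2.985, -3.507, 11.783]), 'gripper_width': np.float64(0.297)}
[-1.58196755 -3.83124273 12.45159289]
```

View pics/w2.png

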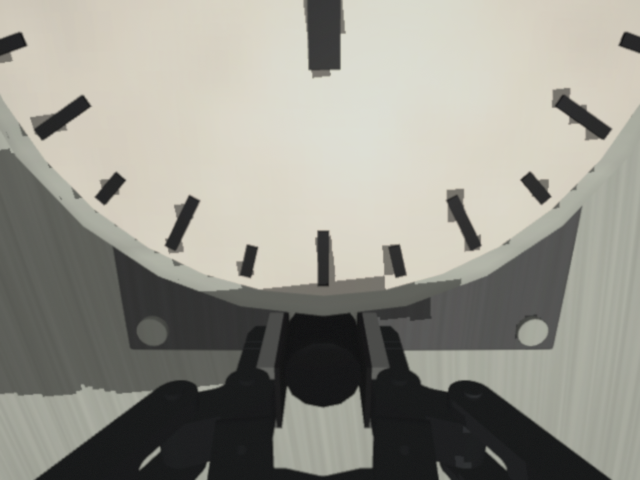

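>>> {"name": "step_arm", "arguments": {
  "moves": [0,0,0.15,0,0,0,1.5,0.3,0.7,0.15,0,0,0,1.5,0.7,1.4,0.15,0,0,0,1.5,1.1,2.2,0.15,0,0,0,1.5,1.3,2.9,0.15,0,0,0,1.5]
}}

```text
t: 4.85
ee_pos: [0.5106, -0.1278, 0.0528]
orientation: [3.141, -0.0, 1.456]
contact_force: [-0.4, -1.6, -1.6]
gripper_width: 0.296
```

```bash
python3 - <<'E'
from h import *
s=sensors.sense(); print(s['contact_force'],s['ee_pos'])
c=cap('top'); t=c['img'][:,:,::-1]
s=sensors.sense(); print(s['contact_force'],s['ee_pos'])
cs=cap('scene');
b=cv2.resize(cs['img'][170:350,235:475,::-1],(800,600),interpolation=cv2.INTER_CUBIC); cv2.imwrite('pics/sc2.png',b)
E
```

```text
[-0.43827181 -1.59208173 -1.57842458] [ 0.5106009  -0.12780993  0.05281742]
[ 0.61295568  1.92085999 -3.9968375 ] [ 0.51082451 -0.12650838  0.05278103]
```

View pics/sc2.png

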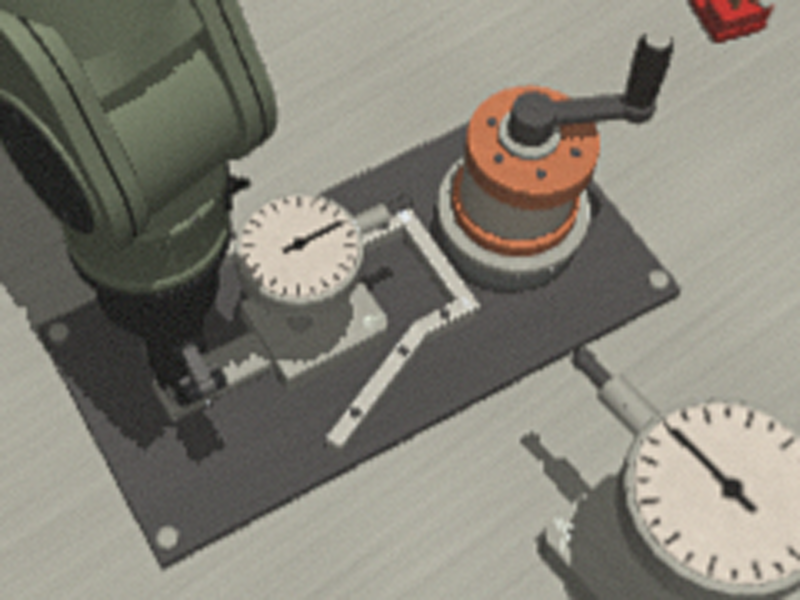

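The stand slid along with the grip and is now centred on the guides (TCP at gauge x≈0.278, y≈0.000). I'll push straight on along the guides.

>>> {"name": "step_arm", "arguments": {
  "moves": [0.1,0.7,0,0,0,0,1.5,0.15,1.4,0,0,0,0,1.5,0.25,2.2,0,0,0,0,1.5,0.35,3.0,0,0,0,0,1.5,0.4,3.6,0,0,0,0,1.5]
}}

```text
t: 5.45
ee_pos: [0.5141, -0.0918, 0.0528]
orientation: [-3.141, -0.0, 1.456]
contact_force: [-0.4, -2.6, -1.2]
gripper_width: 0.293
```

>>> {"name": "step_arm", "arguments": {
  "moves": [0.05,0.5,0,0,0,0,1.5,0.1,1.0,0,0,0,0,1.5,0.15,1.5,0,0,0,0,1.5,0.2,1.8,0,0,0,0,1.5,0.2,1.8,0,0,0,0,1.5]
}}

```text
t: 5.95
ee_pos: [0.5161, -0.0741, 0.0527]
orientation: [-3.141, -0.001, 1.456]
contact_force: [0.3, 2.5, -1.6]
gripper_width: 0.299
```

>>> {"name": "step_arm", "arguments": {
  "moves": [0,0.1,0,0,0,0,1.5,0.05,0.2,0,0,0,0,1.5,0.05,0.3,0,0,0,0,1.5,0.05,0.4,0,0,0,0,1.5,0.05,0.4,0,0,0,0,1.5]
}}

```text
t: 6.45
ee_pos: [0.5159, -0.073, 0.0528]
orientation: [-3.141, 0.003, 1.453]
contact_force: [-2.2, -15.8, 0.5]
gripper_width: 0.294
```

```bash
python3 - <<'E'
from h import *
c=cap('top'); b=cv2.resize(c['img'][190:310,240:400,::-1],(800,600),interpolation=cv2.INTER_CUBIC); cv2.imwrite('pics/t3.png',b)
cs=cap('scene'); b=cv2.resize(cs['img'][170:350,235:475,::-1],(800,600),interpolation=cv2.INTER_CUBIC); cv2.imwrite('pics/sc3.png',b)
print(sensors.sense()['contact_force'],sensors.sense()['ee_pos'])
E
```

```text
[ -3.27474606 -14.76684488   0.69375049] [ 0.51591028 -0.07301389  0.05279857]
```

View pics/sc3.png

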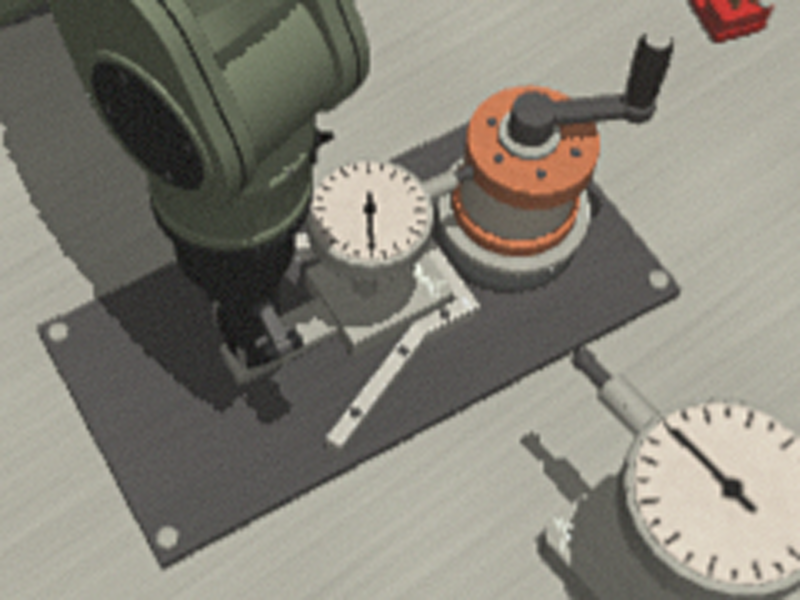

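View pics/t3.png

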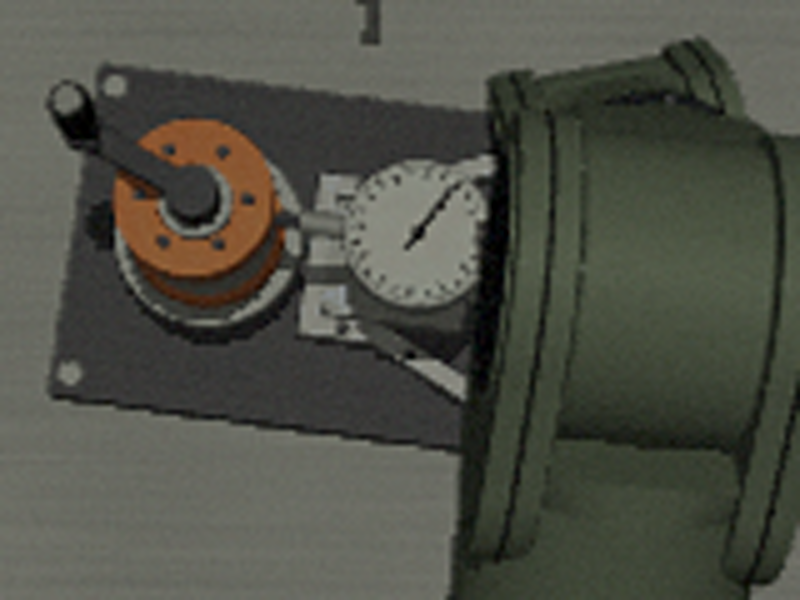

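```bash
python3 - <<'E'
from h import *
o=np.array([.54257,.14996]);gx=np.array([-.11566,-.99329]);gy=np.array([.99329,-.11566])
g=lambda P:(np.round((P[:2]-o)@gx,4),np.round((P[:2]-o)@gy,4))
for n in ['top','scene']:
    c=cap(n)
    for k,z in [('dial',.139),('stand_knob',.058),('stand',.012),('stop_face',.021),('handle_mid',.203),('fuse_top',.138)]:
        for r in spotter.mark_of(n,k): print(n,k,np.round(r['at'],1),round(r['confidence'],2),np.round(atz(c,r['at'],z),3),g(atz(c,r['at'],z)))
E
```

```text
top dial [321.4 237.7] 0.88 [0.522 0.03  0.139] (np.float64(0.1221), np.float64(-0.0069))
top dial [313.4 132.3] 0.8 [0.828 0.057 0.139] (np.float64(0.0594), np.float64(0.2941))
top dial [449.9 364.3] 0.65 [ 0.184 -0.316  0.139] (np.float64(0.5046), np.float64(-0.3023))
top stand_knob [312.8 106.4] 0.9 [0.942 0.063 0.058] (np.float64(0.0402), np.float64(0.4069))
top stand_knob [484.6 383.8] 0.6 [ 0.13  -0.428  0.058] (np.float64(0.6217), np.float64(-0.3427))
top stand [315.5 159.7] 0.82 [0.789 0.053 0.012] (np.float64(0.0676), np.float64(0.2559))
top stand [427.6 364. ] 0.82 [ 0.181 -0.278  0.012] (np.float64(0.4672), np.float64(-0.3094))
top stand [318.  244.2] 0.69 [0.526 0.041 0.012] (np.float64(0.1098), np.float64(-0.0036))
top stop_face [307.1 241.1] 0.59 [0.534 0.074 0.021] (np.float64(0.0769), np.float64(-0.0001))
top stop_face [190.6 209.3] 0.49 [0.626 0.424 0.021] (np.float64(-0.2821), np.float64(0.0512))
top handle_mid [250.3 211.2] 0.51 [0.579 0.219 0.203] (np.float64(-0.073), np.float64(0.028))
top fuse_top [283.6 233.9] 0.91 [0.531 0.134 0.138] (np.float64(0.0171), np.fl
[... 657 characters left out ...]
0.0272), np.float64(0.4084))
scene stand [168.2 235. ] 0.88 [ 0.21  -0.285  0.012] (np.float64(0.4709), np.float64(-0.2802))
scene stand [347.4 258.9] 0.72 [0.531 0.037 0.012] (np.float64(0.1138), np.float64(0.0017))
scene stand [427.3 334.8] 0.61 [0.784 0.061 0.012] (np.float64(0.0602), np.float64(0.2498))
scene handle_mid [429.6 190.2] 0.52 [0.582 0.209 0.203] (np.float64(-0.0631), np.float64(0.0323))
scene handle_mid [359.2 252.8] 0.39 [ 0.614 -0.008  0.203] (np.float64(0.1488), np.float64(0.0893))
scene fuse_top [395.5 205.4] 0.85 [0.539 0.162 0.138] (np.float64(-0.0119), np.float64(-0.0055))
scene fuse_top [343.6 260.8] 0.31 [ 0.583 -0.02   0.138] (np.float64(0.164), np.float64(0.0597))
```

The stand reads home from both cameras (origin at gauge x 0.110–0.114, stopped hard at ~15 N) and the needle is at about 2.3 rad. Releasing and rising.

>>> {"name": "step_arm", "arguments": {
  "moves": [0,-0.1,0,0,0,0,6,0,-0.1,0,0,0,0,6,0,-0.1,0,0,0,0,6,0,-0.1,0,0,0,0,6,0,-0.1,2,0,0,0,6]
}}

```text
t: 7.75
ee_pos: [0.5157, -0.0714, 0.0715]
orientation: [-3.139, -0.0, 1.455]
contact_force: [0.2, 0.1, -0.0]
gripper_width: 0.702
```

>>> {"name": "step_arm", "arguments": {
  "moves": [0,0,4.5,0,0,0,6,0,0,9,0,0,0,6,0,0,13.5,0,0,0,6,0,0,18,0,0,0,6,0,0,20,0,0,0,6]
}}

```text
t: 8.25
ee_pos: [0.5171, -0.0716, 0.2765]
orientation: [3.137, -0.0, 1.455]
contact_force: [0.7, 0.5, -1.7]
gripper_width: 0.7
```

>>> {"name": "step_arm", "arguments": {
  "moves": [1,4,1,0,0,0,6,2,8,2,0,0,0,6,3,12,2,0,0,0,6,4,16,2,0,0,0,6,4,16,2,0,0,0,6]
}}

```text
t: 8.75
ee_pos: [0.5565, 0.094, 0.2925]
orientation: [-3.141, -0.003, 1.462]
contact_force: [-0.8, -0.7, 0.2]
gripper_width: 0.704
```

```bash
python3 - <<'E'
from h import *
s=sensors.sense(); print({k:np.round(s[k],3) for k in ['t','joints','ee_pos','orientation','contact_force','gripper_width']})
o=np.array([.54257,.14996]);gx=np.array([-.11566,-.99329]);gy=np.array([.99329,-.11566])
g=lambda P:(np.round((P[:2]-o)@gx,4),np.round((P[:2]-o)@gy,4))
for n in ['wrist','top']:
    c=cap(n,n+'4.png')
    for k,z in [('handle_mid',.203),('dial',.139),('fuse_top',.138),('stand_knob',.058)]:
        for r in spotter.mark_of(n,k): print(n,k,np.round(r['at'],1),round(r['confidence'],2),np.round(atz(c,r['at'],z),3),g(atz(c,r['at'],z)))
t=cv2.imread('pics/top4.png'); cv2.imwrite('pics/top4c.png',cv2.resize(t[190:310,240:400],(800,600),interpolation=cv2.INTER_CUBIC))
E
```

```text
{'t': np.float64(8.75), 'joints': array([-0.101,  0.64 , -0.238,  1.431,  0.156,  1.089, -0.476]), 'ee_pos': array([0.557, 0.094, 0.292]), 'orientation': array([-3.141e+00, -3.000e-03,  1.462e+00]), 'contact_force': array([-0.79 , -0.725,  0.222]), 'gripper_width': np.float64(0.704)}
wrist handle_mid [344.   28.6] 0.77 [0.579 0.209 0.203] (np.float64(-0.0629), np.float64(0.0297))
wrist handle_mid [301.7 245.4] 0.71 [0.546 0.104 0.203] (np.float64(0.0453), np.float64(0.0089))
wrist dial [293.5 314.4] 0.76 [0.528 0.029 0.139] (np.float64(0.1216), np.float64(-0.0009))
wrist fuse_top [296.1 150.4] 0.69 [0.545 0.148 0.138] (np.float64(0.0013), np.float64(0.0025))
wrist stand_knob [299.7 363.8] 0.97 [ 0.516 -0.068  0.058] (np.float64(0.2201), np.float64(-0.0016))
top handle_mid [253.7 211.3] 0.49 [0.579 0.21  0.203] (np.float64(-0.064), np.float64(0.0289))
top dial [313.2 133. ] 0.97 [0.826 0.057 0.139] (np.float64(0.0591), np.float64(0.2919))
top dial [449.1 365.6] 0.92 [ 0.181 -0.314  0.139] (np.float64(0.5028), np.float64(-0.3059))
top dial [470.3 266.6] 0.7 [ 0.446 -0.379  0.139] (np.float64(0.5363), np.float64(-0.0346))
top dial [255.6 211. ] 0.6 [0.595 0.214 0.139] (np.float64(-0.0693), np.float64(0.0446))
top fuse_top [279.5 227.9] 0.59 [0.548 0.146 0.138] (np.float64(0.0034), np.float64(0.0058))
top stand_knob [483.7 383.3] 0.92 [ 0.132 -0.425  0.058] (np.float64(0.6191), np.float64(-0.3417))
top stand_knob [313.4 106.2] 0.85 [0.943 0.061 0.058] (np.float64(0.0419), np.float64(0.4078))
top stand_knob [351.2 246.3] 0.7 [ 0.513 -0.056  0.058] (np.float64(0.2077), np.float64(-0.0056))
```

View pics/wrist4.png

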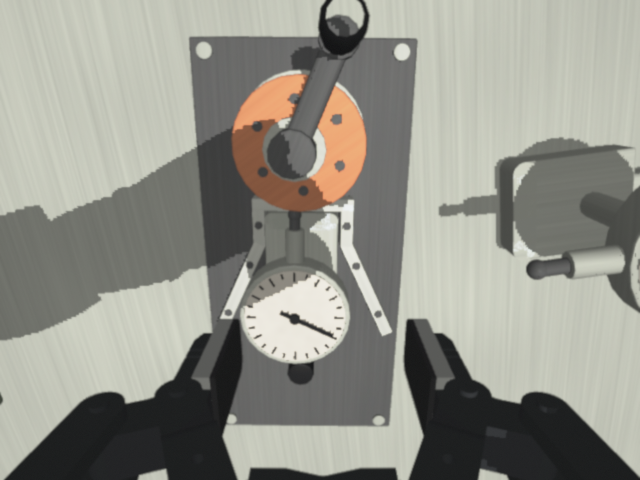

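View pics/top4c.png

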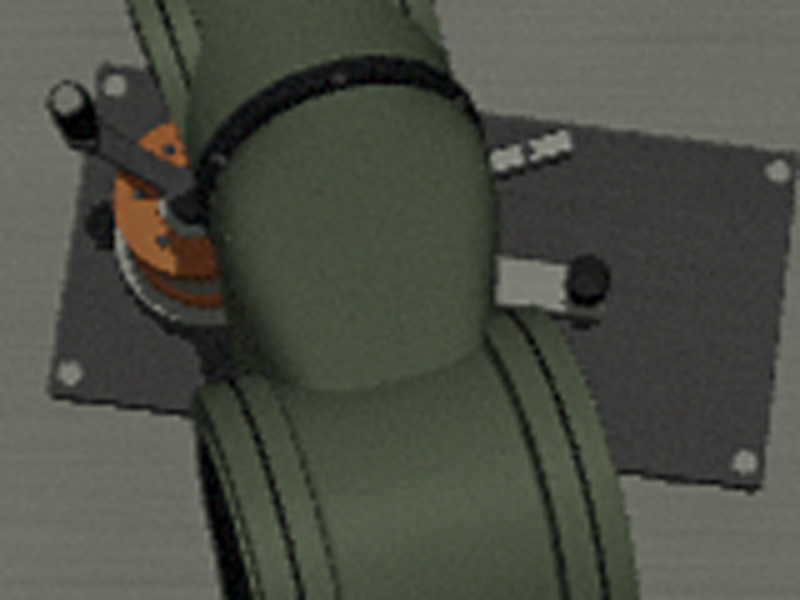

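>>> {"name": "step_arm", "arguments": {
  "moves": [0.7,3.8,0,0,0,0,6,1.5,7.6,0,0,0,0,6,2.2,11.5,0,0,0,0,6,2.2,11.5,0,0,0,0,6,2.2,11.5,-2,0,0,0,6]
}}

```text
t: 9.75
ee_pos: [0.5791, 0.2043, 0.274]
orientation: [3.139, -0.002, 1.456]
contact_force: [0.4, 0.4, -0.5]
gripper_width: 0.703
```

>>> {"name": "step_arm", "arguments": {
  "moves": [0,0,-3,0,0,0,6,0,0,-6,0,0,0,6,0,0,-7.7,0,0,0,6,0,0,-7.7,0,0,0,6,0,0,-7.7,0,0,0,6]
}}

```text
t: 10.25
ee_pos: [0.5788, 0.203, 0.1965]
orientation: [3.141, -0.0, 1.455]
contact_force: [-0.5, 0.4, 1.7]
gripper_width: 0.703
```

```bash
python3 - <<'E'
from h import *
s=sensors.sense(); print({k:np.round(s[k],3) for k in ['t','joints','ee_pos','orientation','contact_force','gripper_width']})
cap('wrist','w5.png')
cs=cap('scene'); b=cv2.resize(cs['img'][170:350,235:475,::-1],(800,600),interpolation=cv2.INTER_CUBIC); cv2.imwrite('pics/sc5.png',b)
E
```

```text
{'t': np.float64(10.25), 'joints': array([-0.293,  0.819, -0.207,  1.388,  0.185,  0.953, -0.66 ]), 'ee_pos': array([0.579, 0.203, 0.197]), 'orientation': array([ 3.141, -0.   ,  1.455]), 'contact_force': array([-0.524,  0.368,  1.684]), 'gripper_width': np.float64(0.703)}
```

View pics/w5.png

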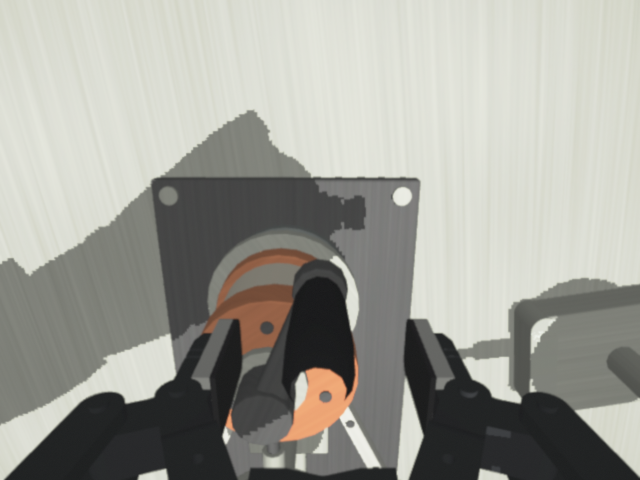

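View pics/sc5.png

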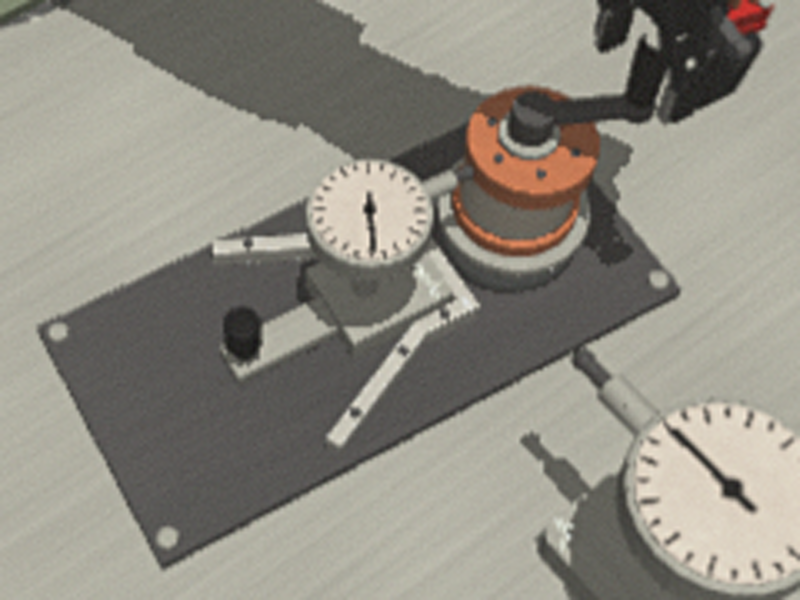

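>>> {"name": "step_arm", "arguments": {
  "moves": [0,0.5,0,0,0,0,5,0,0.5,0,0,0,0,2,0,0.5,0,0,0,0,2,0,0.5,0,0,0,0,2,0,0.5,0,0,0,0,2],
  "force": 30
}}

```text
t: 10.85
ee_pos: [0.5787, 0.2083, 0.1962]
orientation: [3.141, -0.0, 1.455]
contact_force: [-1.2, 0.1, 5.8]
gripper_width: 0.254
```

>>> {"name": "step_arm", "arguments": {
  "moves": [0,0,0,0,0,0,2,0,0,0,0,0,0,2,0,0,0,0,0,0,2,0,0,0,0,0,0,2,0,0,0,0,0,0,2]
}}

```text
t: 11.35
ee_pos: [0.5787, 0.2083, 0.1961]
orientation: [3.141, -0.0, 1.455]
contact_force: [-1.1, 0.5, 6.2]
gripper_width: 0.253
```

>>> {"name": "step_arm", "arguments": {
  "moves": [0.8,-0.55,0.05,0,0,0,2,1.5,-1.25,0.05,0,0,0,2,2.1,-2.0,0.05,0,0,0,2,2.6,-2.85,0.05,0,0,0,2,2.95,-3.75,0.05,0,0,0,2]
}}

```text
t: 11.85
ee_pos: [0.6095, 0.1701, 0.1964]
orientation: [3.14, -0.001, 1.454]
contact_force: [6.8, 4.2, -1.4]
gripper_width: 0.252
```

```bash
cat > look.py <<'E'
import sys
from h import *
s=sensors.sense(); print({k:np.round(s[k],3) for k in ['t','joints','ee_pos','orientation','contact_force','gripper_width']})
cs=cap('scene')
s=sensors.sense();d=s['ee_pos'][:2]-np.array([.54257,.14996]); print('world ang',np.degrees(np.arctan2(d[1],d[0])),'r',np.hypot(*d),s['contact_force'])
b=cv2.resize(cs['img'][170:350,235:475,::-1],(800,600),interpolation=cv2.INTER_CUBIC); cv2.imwrite('pics/%s.png'%sys.argv[1],b)
E
python3 look.py sc6
```

```text
{'t': np.float64(11.85), 'joints': array([-0.228,  0.85 , -0.213,  1.309,  0.19 ,  1.   , -0.589]), 'ee_pos': array([0.61 , 0.17 , 0.196]), 'orientation': array([ 3.140e+00, -1.000e-03,  1.454e+00]), 'contact_force': array([ 6.816,  4.199, -1.389]), 'gripper_width': np.float64(0.252)}
world ang 14.937537323747494 r 0.06995130035035875 [ 7.93954546  0.0197212  -0.495443  ]
```

View pics/sc6.png

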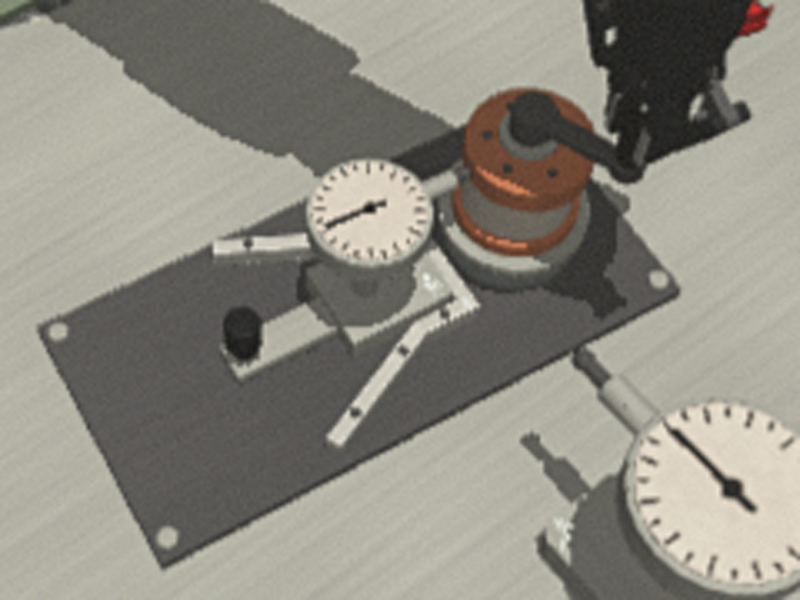

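>>> {"name": "step_arm", "arguments": {
  "moves": [0.3,-1.0,0,0,0,0,2,0.35,-2.0,0,0,0,0,2,0.25,-3.0,0,0,0,0,2,0,-3.95,0,0,0,0,2,-0.35,-4.85,0,0,0,0,2]
}}

```text
t: 12.4
ee_pos: [0.6069, 0.1198, 0.1965]
orientation: [3.137, 0.001, 1.453]
contact_force: [15.2, -4.0, -2.4]
gripper_width: 0.25
```

```bash
python3 look.py sc7
```

```text
{'t': np.float64(12.4), 'joints': array([-0.147,  0.826, -0.219,  1.371,  0.199,  0.961, -0.529]), 'ee_pos': array([0.607, 0.12 , 0.197]), 'orientation': array([3.137e+00, 1.000e-03, 1.453e+00]), 'contact_force': array([15.226, -4.045, -2.381]), 'gripper_width': np.float64(0.25)}
world ang -26.701222571111344 r 0.0713351438614491 [ 9.22950396 -6.97040337 -1.57322379]
```

View pics/sc7.png

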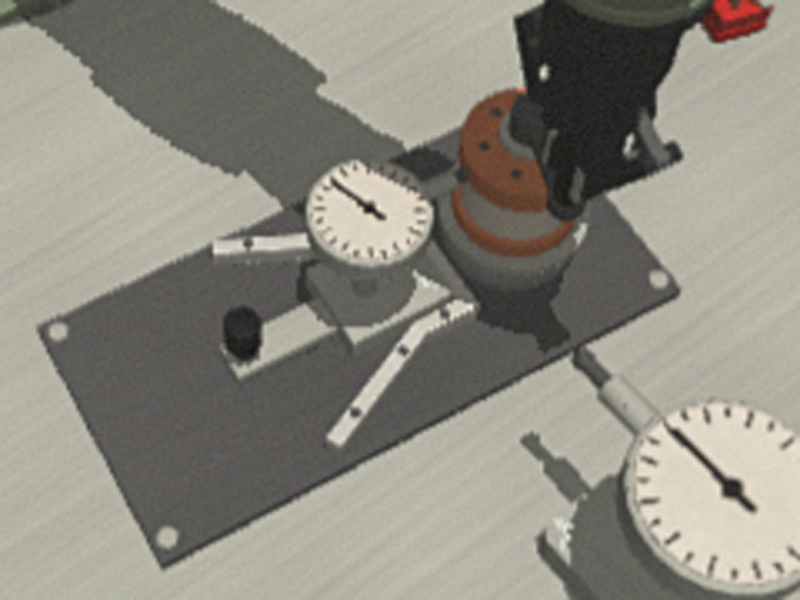

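```bash
cat > needle.py <<'E'
from h import *
gx=np.array([-.11566,-.99329])
def read(c):
    K=np.array(c['camera_matrix'])
    img=cv2.cvtColor(c['img'],cv2.COLOR_RGB2GRAY).astype(float)
    # dial centre by bright-disc fit: search centre maximizing brightness in annulus-consistent disc
    best=None
    u,v=np.meshgrid(np.linspace(-.041,.041,28),np.linspace(-.041,.041,28)); r=np.hypot(u,v)
    inn=r<.040
    th=np.linspace(0,2*np.pi,90,endpoint=False)
    def samp(P):
        px=np.array([proj(c,p) for p in P]).astype(np.float32)
        return cv2.remap(img.astype(np.float32),px[:,0].reshape(-1,1),px[:,1].reshape(-1,1),cv2.INTER_LINEAR).ravel()
    for dx in np.arange(-.009,.0091,.0015):
        for dy in np.arange(-.009,.0091,.0015):
            cx,cy=.530+dx,.029+dy
            a=samp([(cx+.0385*np.cos(t),cy+.0385*np.sin(t),.139) for t in th[::2]]); b=samp([(cx+.047*np.cos(t),cy+.047*np.sin(t),.139) for t in th[::2]])
            sc=np.median(a)-np.median(b)+a.mean()-b.mean()
            if best is None or sc>best[0]: best=(sc,cx,cy)
    _,cx,cy=best
    prof=[]
    A=np.linspace(0,2*np.pi,180,endpoint=False); a0=np.arctan2(gx[1],gx[0])+np.pi
    for a in A: # clockwise
        t=a0-a; P=[(cx+q*np.cos(t),cy+q*np.sin(t),.139) for q in np.arange(.010,.027,.002)]
        prof.append(samp(P).mean())
    prof=np.array(prof); prof=np.convolve(np.r_[prof[-2:],prof,prof[:2]],np.ones(5)/5,'valid')
    i=prof.argmin(); return A[i],(cx,cy),prof.min(),np.median(prof)
if __name__=='__main__':
    c=cap('scene'); print(read(c)); s=sensors.sense(); d=s['ee_pos'][:2]-np.array([.5435,.14996]); print(s['t'],'ang',np.degrees(np.arctan2(d[1],d[0])),np.hypot(*d),s['ee_pos'],s['contact_force'])
E
python3 needle.py
```

```text
(np.float64(4.468042885105484), (np.float64(0.53), np.float64(0.026000000000000002)), np.float64(103.06964111328126), np.float64(211.21418151855468))
12.5 ang -26.593371654775506 0.07033713165257582 [0.60639589 0.11847319 0.19650639] [13.04640224 -6.48486008 -1.70248597]
```

>>> {"name": "step_arm", "arguments": {
  "moves": [-0.45,-0.95,0,0,0,0,2,-1.15,-1.8,0,0,0,0,2,-2.0,-2.55,0,0,0,0,2,-2.95,-3.1,0,0,0,0,2,-3.5,-3.4,0,0,0,0,2]
}}

```text
t: 13.0
ee_pos: [0.5707, 0.0839, 0.1965]
orientation: [3.139, 0.004, 1.451]
contact_force: [8.0, -13.6, -1.3]
gripper_width: 0.255
```

```bash
python3 needle.py; python3 look.py sc8
```

```text
(np.float64(4.9218284906240095), (np.float64(0.5315), np.float64(0.0245)), np.float64(65.90718231201171), np.float64(207.96249084472657))
13.05 ang -68.20666317398498 0.07138671426614919 [0.57000302 0.08367536 0.19644728] [  5.09400468 -14.96435064  -0.29982535]
{'t': np.float64(13.05), 'joints': array([-0.092,  0.764, -0.222,  1.536,  0.208,  0.864, -0.509]), 'ee_pos': array([0.57 , 0.084, 0.196]), 'orientation': array([3.14 , 0.004, 1.451]), 'contact_force': array([  5.094, -14.964,  -0.3  ]), 'gripper_width': np.float64(0.252)}
world ang -67.22318027943886 r 0.07165317629756417 [  5.76018908 -17.21576689   1.21150837]
```

View pics/sc8.png

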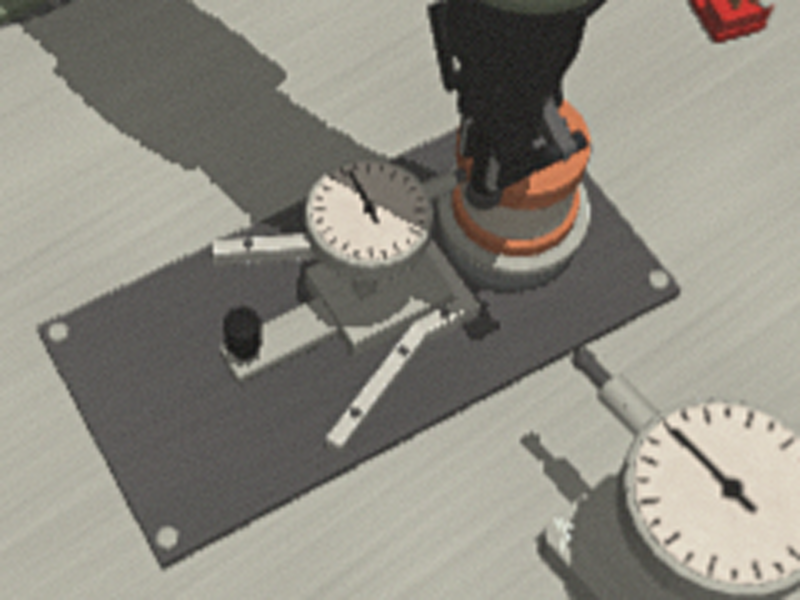

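>>> {"name": "step_arm", "arguments": {
  "moves": [-0.3,-0.2,0,0,0,0,2,-0.6,-0.3,0,0,0,0,2,-0.9,-0.4,0,0,0,0,2,-0.9,-0.4,0,0,0,0,2,-0.9,-0.4,0,0,0,0,2]
}}

```text
t: 13.6
ee_pos: [0.5613, 0.0806, 0.1963]
orientation: [3.141, 0.004, 1.452]
contact_force: [2.6, -13.4, 4.0]
gripper_width: 0.257
```

```bash
python3 needle.py; python3 needle.py
```

```text
(np.float64(4.817108735504349), (np.float64(0.5315), np.float64(0.026000000000000002)), np.float64(65.60440521240234), np.float64(206.3956069946289))
13.65 ang -75.55829342414152 0.07158204442726383 [0.56135219 0.08063981 0.196326  ] [  2.75702828 -13.86725011   4.3410676 ]
(np.float64(4.9218284906240095), (np.float64(0.5315), np.float64(0.0245)), np.float64(67.99978256225586), np.float64(207.42358856201173))
13.7 ang -75.54893777230176 0.0716045566642997 [0.56136913 0.08062093 0.19636499] [  1.74334223 -12.96249531   3.69503678]
```

>>> {"name": "step_arm", "arguments": {
  "moves": [0,0,0,0,0,0,6,0,0,0,0,0,0,6,0,0,0,0,0,0,6,0,0,0,0,0,0,6,0,0,1,0,0,0,6]
}}

```text
t: 14.2
ee_pos: [0.5601, 0.0841, 0.2058]
orientation: [-3.14, 0.0, 1.455]
contact_force: [0.5, -0.4, 0.3]
gripper_width: 0.704
```

>>> {"name": "step_arm", "arguments": {
  "moves": [0,0,3,0,0,0,6,0,0,6,0,0,0,6,0,0,9,0,0,0,6,0,0,12,0,0,0,6,0,0,14,0,0,0,6]
}}

```text
t: 14.7
ee_pos: [0.5605, 0.0843, 0.3491]
orientation: [3.14, -0.001, 1.455]
contact_force: [-0.7, 0.2, -0.0]
gripper_width: 0.704
```

```bash
python3 - <<'E'
from h import *
s=sensors.sense(); print({k:np.round(s[k],3) for k in ['t','ee_pos','contact_force','gripper_width']})
cap('wrist','w9.png')
E
python3 needle.py; python3 look.py sc9
```

```text
{'t': np.float64(14.7), 'ee_pos': array([0.561, 0.084, 0.349]), 'contact_force': array([-0.674,  0.21 , -0.007]), 'gripper_width': np.float64(0.704)}
(np.float64(4.852015320544236), (np.float64(0.53), np.float64(0.026000000000000002)), np.float64(84.49060363769533), np.float64(203.95843353271485))
14.8 ang -75.02607464109528 0.0678301444332992 [0.56102591 0.08443313 0.34937355] [ 0.40766372  0.78530153 -0.20622589]
{'t': np.float64(14.8), 'joints': array([-0.081,  0.599, -0.253,  1.306,  0.149,  1.251, -0.453]), 'ee_pos': array([0.561, 0.084, 0.349]), 'orientation': array([ 3.138e+00, -1.000e-03,  1.455e+00]), 'contact_force': array([ 0.408,  0.785, -0.206]), 'gripper_width': np.float64(0.701)}
world ang -74.59125262116777 r 0.06810989730837316 [-1.56013219  0.08244087 -0.51844945]
```

View pics/w9.png

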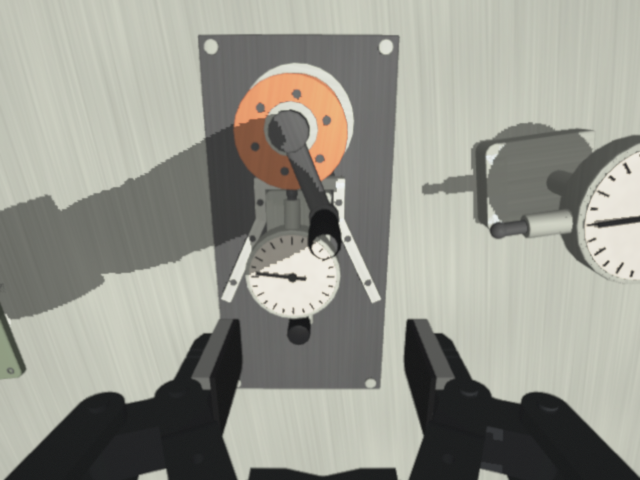

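View pics/sc9.png

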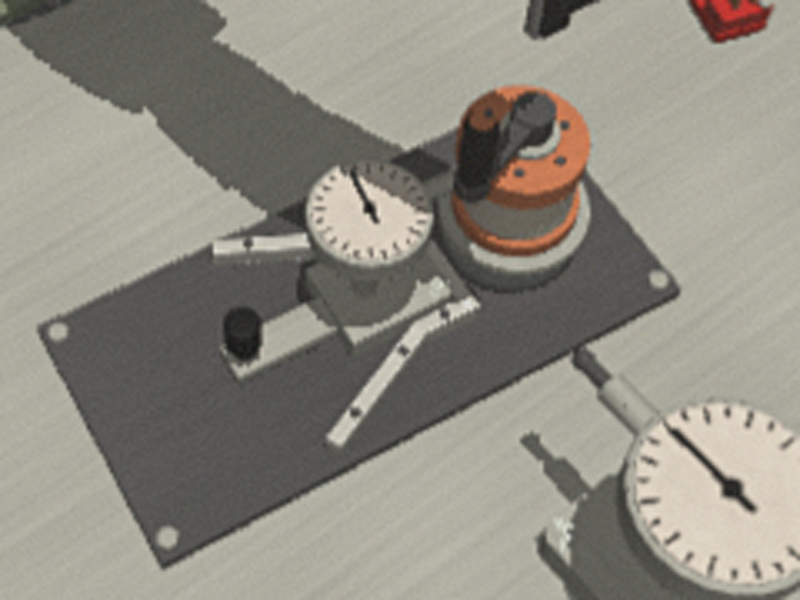

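The needle reads about 4.85 rad, close to the expected peak. I'll check the peak's phase by re-reading all the saved views with one fixed dial centre and fitting a sine.

```bash
cat > refit.py <<'E'
from h import *
from scipy.optimize import least_squares
c=cap('scene'); gx=np.array([-.11566,-.99329]); cx,cy=.5305,.0255
# rectified dial: 400px, 0.25 mm/px, up = towards plunger
S=400;R=.045
up=-gx; rt=np.array([up[1],-up[0]])
def P(i,j): q=np.array([cx,cy])+rt*((i-S/2)/(S/2)*R)+up*((S/2-j)/(S/2)*R); return proj(c,(q[0],q[1],.139))
src=np.float32([P(0,0),P(S,0),P(S,S),P(0,S)])
src=(src-[235,170]+.5)/.3-.5
H=cv2.getPerspectiveTransform(src.astype(np.float32),np.float32([[0,0],[S,0],[S,S],[0,S]]))
out=[];res=[]
for n,a in [('sc5',58.2),('sc6',14.7),('sc7',-26.8),('sc8',-68.2),('sc9',-75.6)]:
    w=cv2.warpPerspective(cv2.imread(f'pics/{n}.png'),H,(S,S)); g=cv2.cvtColor(w,cv2.COLOR_BGR2GRAY)
    yy,xx=np.mgrid[:S,:S]; r=np.hypot(xx-S/2,yy-S/2)*R/(S/2)
    bg=cv2.morphologyEx(g,cv2.MORPH_CLOSE,np.ones((41,41))).astype(float)
    m=((bg-g)>.45*bg)&(r<.030)
    k,l,st,ce=cv2.connectedComponentsWithStats(m.astype(np.uint8)); i=1+st[1:,4].argmax(); ys,xs=np.nonzero(l==i)
    X=np.c_[xs,ys].astype(float); mu=X.mean(0); v=np.linalg.eigh(np.cov((X-mu).T))[1][:,1]
    far=X[np.argmax(np.hypot(*(X-S/2).T))]
    if v@(far-S/2)<0: v=-v
    t=np.arctan2(v[0],-v[1])%(2*np.pi); res.append((a,t)); out.append(w); print(n,a,round(t,3),len(X))
cv2.imwrite('pics/rect.png',cv2.resize(np.hstack(out),(800,160)))
a,t=np.array(res).T; a=np.radians(a)
f=least_squares(lambda p:p[0]+1.75*np.cos(a-p[1])-t,[3.25,-1.3]); print('A fixed',f.x[0],np.degrees(f.x[1]),f.fun)
f=least_squares(lambda p:p[0]+p[2]*np.cos(a-p[1])-t,[3.25,-1.3,1.75]); print('free',f.x,np.degrees(f.x[1]),f.fun)
E
python3 refit.py
```

```text
sc5 58.2 2.039 3507
sc6 14.7 3.207 3554
sc7 -26.8 4.376 3289
sc8 -68.2 4.841 2830
sc9 -75.6 4.847 3305
A fixed 3.10421466023017 -70.75450232313247 [-0.03546527  0.03557    -0.01202588  0.01143281  0.00048835]
free [ 3.13582415 -1.25583546  1.71772879] -71.9540716643731 [-0.01129461  0.02874475 -0.02887887  0.00882432  0.0026044 ]
```

View pics/rect.png

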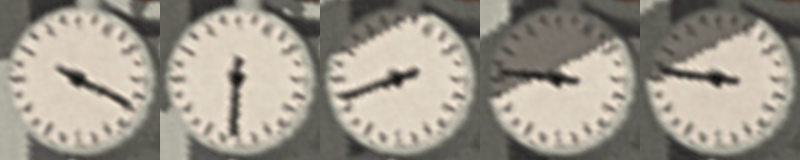

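The rectified dials show the needle at 2.04, 3.21, 4.38, 4.84 and 4.85 rad. The sine fit peaks at a crank angle of about -72°, and the crank stands at about -76°, so it is within 5° of the high spot. I'm handing in.

```bash
python3 - <<'E'
from h import *
s=sensors.sense(); print(s['t'],s['contact_force'],np.abs(s['qvel']).max())
c=cap('top')
for k in ['holder','blade_fuse','busbar','spacer']: print(k,[np.round(atz(c,r['at'],0),3) for r in spotter.mark_of('top',k)[:1]])
print(job_done())
E
```

```text
14.9 [-0.38333892 -0.21749614 -1.00965623] 0.019830823582367575
holder [array([0.441, 0.456, 0.   ])]
blade_fuse [array([0.632, 0.424, 0.   ])]
busbar [array([ 0.464, -0.421,  0.   ])]
spacer [array([ 0.685, -0.429,  0.   ])]
the job is handed in; nothing more can be done
None
```

I slid the small-dial stand home and turned the fuse until the cap's high spot was at the plunger. The job was handed in at about 15 s and reports no verdict.

**Stand:** I gripped it by its knob and pushed it between the guides until it stopped hard against the end stop at about 15 N. The camera readings put its origin at gauge x ≈ 0.110–0.114 m, where 0.112 m is fully home. Its lateral readings scattered by several millimetres between cameras.

**Fuse:** I turned the crank about 134° clockwise seen from above. The dial rose from about 2.0 to 4.85 rad. A sine fit to the readings peaks at a crank angle of about -72°, and I left it at about -76°, inside the 30° allowance. The peak is a little below the "about 5 rad" given, which would be a combined reading and stand offset of about 0.3 mm. I did not turn past the peak to see the reading fall, so the high spot rests on the fit.

**Final state:** After I released the crank and raised the arm, the needle still read about 4.85 rad and the arm was clear of everything. I didn't touch the other parts. The network's last positions for them agree with the first to within about 1 cm. The busbar's first reading from the top camera was a wrong detection, so I compared its last position with its first reading from the scene camera, and those differ by about 2 cm.

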